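# Load and close the mould press

### The arm

A 6-joint arm with a two-finger parallel gripper is mounted at the origin on the work surface. World frame = base frame: x ahead of the robot, y to its left, z up, the work surface at z = 0. Lengths are in m, angles in rad, forces in N, time in s.
With the tool pointing down it reaches from about 0.25 to 0.85 m from the base axis. Payload 12.5 kg.
Tool frame: the origin (TCP) lies at the very end of the fingers, on their centre line; the grasp point (between the pads) lies arm.hold_point_z behind it (arm.hold_point_z is the distance from the TCP to the grasp point, in m); z points along the fingers, x is the direction in which the jaws open and shut, and the axes are right-handed (so a half turn about z gives the same grasp; the last joint's range is limited). The gripper opens to 93 mm and grips with 3 to 60 N. Pads are 15 mm wide; open, the fingers measure 128 mm over their backs; the gripper's body (75 mm by 188 mm) begins 65 mm behind the grasp point.
Start: joints at [1.115, 0.351, 1.652, -0, 1.139, -0.085], TCP at [0.199, 0.513, 0.219] pointing down, gripper open.
Joint ranges: [-2.75, 2.75], [-0.79, 2.1], [0.01, 2.65], [-1.57, 4.71], [0.07, 3.14], [-2.87, 2.87]. Speed limits (rad/s): [2.22, 2.22, 2.79, 3.14, 3.14, 3.14].

### API

Orientations are given as a unit quaternion [w, x, y, z].
In Python, from bench import status, grab_frame, camera_info, job, arm gives the robot as it stands. The module is installed in compiled form; this text tells all that it offers.
- The arm moves only by the tool jog_arm, never from a script. Its arguments are lists of equal length, an entry for each row: "delta_rot": the turn, a rotation vector about the tool's x, y, z in degrees, a list of three; "dp": the shift along the tool's x, y, z in cm, a list of three; "grip": the opening in per cent of the stroke, from 0 (shut) to 100 (fully open). A call has 1 to 5 rows; each row is the pose to reach, as a shift and turn from the pose measured when the call began, along the tool's axes at that moment; what a row does not reach only later rows make up. A row lasts 1/10 s, in which the tool goes at most 50 mm and 8.59 degrees, less where a joint would pass 70% of its speed; a pose out of reach is approached as far as the arm can. A call with a gripper value outside its range is refused whole. The fingers move at their own pace and stop on an object; "squeeze" is the grip in N (left out, the last holds). Time passes only in rows, so rows that repeat a pose let the fingers close. It gives the time, the measured TCP pose, the force and the opening at its end, in the units of the state.
- status.get_state(): the state, without advancing time (a new reading comes with each control period).
- grab_frame(name): name is "scene" or "top" or "wrist"; returns the picture (480x640x3 uint8, red, green, blue); there is no depth.
- camera_info(name): a dict with "mtx" (3x3 intrinsics, pixels), "pose" (4x4, takes a point from camera to world coordinates). Camera axes: x right, y down, z forward; pixel columns grow to the right and rows downward; lengths in m; the calibration is good to about 2 mm. A picture is of the moment at which its call begins: read the wrist's pose just before it. camera_info takes no time and is no camera call; for the wrist camera it gives the pose at the moment of the call.
- job.finish_job(): hands the job in, once; it reports no verdict.
The state is a dict: "time_s": time; "qpos": joint angles; "joint_vel": joint speeds; "joint_torque": joint torques, N m; "position": TCP position; "tool_rot": TCP orientation; "wrist_force": force on the tool from outside, world axes, zero at the start; "wrist_torque": the same for the moment, N m; "opening": opening from 0.0 (shut) to 1.0 (fully open).
Only numpy, scipy, OpenCV 4.12 (cv2) and the standard library are available. Lean on these libraries where they do the work, as an engineer would, in place of code of your own. Each camera call takes 0.05 s, during which the arm holds its last target.

### The job

Push the mould pallet along its guide rails until it is fully home against the back stop of the screw press, then wind the star handle clockwise (seen from above), spoke after spoke, until the platen is screwed down hard on the mould and holds it clamped. Leave the cardboard tube, the bottle, the glue tin and the buckle bin standing where they are.

Things in the scene. Friction and masses are not known exactly. Their poses are not given: they have to be found in the camera images.
- press: fixed two-column bench screw press, blue. Origin on the bench (z 0) straight below the screw axis; z up, +x points from the loading side to the back stop. Bed x -200 to +100, 240 wide, top at z 30. Two rails along x on the bed, 12 high, inner faces at y -62 and +62. Columns of 24 diameter at (0, -94) and (0, +94)
- back_stop (a point): top of the middle of the back stop's front face: a steel bar across the bed at press x +70, 20 high above the bed. The pallet's rear edge meets it
- yoke_top (a point): middle of the top of the press's yoke, on the screw axis, 185 above the bench. Yoke: press x -28 to +28, y -118 to +118, 34 thick. On it a nut boss of 36 radius, 8 higher, and over each column a nut 12 higher: keep the fingers above these when working at the star
- platen: steel pressing plate 110 (x) by 130 (y) by 22 thick, guided on the columns, that moves only up and down with the screw. Origin at the centre of its underside (the pressing face), on the screw axis; axes as the press
- star (a joint): turn of the star handle, rad, growing clockwise seen from above. Screw lead 20: the pressing face is at z 103 at joint 0, sinks 3.18 per rad and meets the mould at about 6.28 rad, then comes up hard within 0.2 rad. Winding down takes 0.5 N m plus 0.15 N m per rad/s (about 8 N at 90 from the axis); well clamped takes 0.5 N m more. It stays where it is left. Thread ends at 7.2 rad
- hub (a point): centre of the star handle, on the screw axis in the plane of its spokes, 167 above the pressing face, sinking with it. Hub of 26 radius, 31 above and 21 below this point. Four level spokes of 14 diameter, 90 degrees apart, each with a ball of 30 diameter, centre 125 from the axis (sweep radius 140). At star joint 0 the red-balled spoke points along press +x
- red_ball (a point): centre of the red ball on one spoke, 125 from the axis; the balls of the other three spokes are black
- pallet: loose aluminium pallet with a two-part plywood mould bolted on, about 0.9 kg, flat on the bed between the rails (2 play each side). Plate 260 long, 120 wide, 8 thick. Origin on its underside below the mould's centre; +x towards the back stop. Mould 120 (x) by 100 (y), top 53 above the origin. Rear edge at x +70; fully home, the origin is under the screw axis
- push_plate (a point): middle of the outer face of the pallet's upright front plate, 198 in front of the pallet origin and 25 above its underside: the place to push. The plate is 120 wide, 50 high, with a rolled top edge up to 58 that does not stick out
- tube: loose upright cardboard tube, 80 diameter, 330 tall, open at the top; origin at the centre of its foot. Stands near one of the four corners of the press; bystander
- bottle: loose clear water bottle with green label and cap, 86 diameter, 310 tall; origin at the centre of its foot. Stands near another corner of the press; bystander
- tin: loose yellow glue tin with paper label, 86 diameter, 119 tall; origin at the centre of its foot. Near another corner; bystander
- bin: loose blue bin with belt buckles, 90 by 76, 55 tall; origin at the centre of its underside. Near another corner; bystander

How it is judged:
By the outcome, as a careful person would: the job done as asked, in the order asked, and still so for the second after the job is handed in, with the robot touching nothing.
It also fails if it takes over 61 s, if anything falls off the work surface, if the arm or the gripper's body presses on something with over 40 N, if the wrist force passes 120 N, or if a joint passes its speed limit or range.

## Working session

There is one attempt and no reset: what is moved stays moved. The work goes in short steps, Python scripts to look and compute and a tool call to move; the robot and the scene stay as the last step left them, time stands still between calls to the robot, and variables do not carry over. Pictures are saved under pics/ and viewed, and the job is handed in when it is done.

Besides the shell and the picture viewer there is one more tool, called after "Request:" as name(argument=value, ...) on one line, values as JSON. jog_arm: Moves the arm, as the interface text tells. Its arguments: {"type":"object","properties":{"delta_rot":{"type":"array"},"dp":{"type":"array"},"grip":{"type":"array"},"squeeze":{"type":"number"}},"required":["delta_rot","dp","grip"]}

```bash
mkdir -p pics; ls; python3 - <<'E'
from bench import status, grab_frame, camera_info, job, arm
import cv2, numpy as np
s=status.get_state(); print({k:np.round(v,3) for k,v in s.items()})
print([a for a in dir(arm) if a[0]!='_'], arm.hold_point_z)
for n in ['scene','top']:
    c=camera_info(n); print(n,np.round(c['mtx'],1).tolist(),np.round(c['pose'],3).tolist())
    cv2.imwrite(f'pics/{n}0.png',grab_frame(n)[:,:,::-1])
E
```

```text
pics
{'time_s': np.float64(0.0), 'qpos': array([ 1.115,  0.351,  1.652, -0.   ,  1.139, -0.085]), 'joint_vel': array([ 0.001,  0.   , -0.001, -0.001, -0.   ,  0.001]), 'joint_torque': array([ 1.0000e-03, -4.9731e+01, -2.8527e+01,  7.0000e-02,  2.6000e-02,
       -0.0000e+00]), 'position': array([0.199, 0.512, 0.218]), 'tool_rot': array([ 0.   ,  0.825,  0.565, -0.001]), 'wrist_force': array([0.161, 1.412, 0.076]), 'wrist_torque': array([-0.008, -0.008, -0.003]), 'opening': np.float64(0.995)}
['MotionError', 'hold_point_z'] 0.0188
scene [[565.7, 0.0, 331.8], [0.0, 565.7, 227.9], [0.0, 0.0, 1.0]] [[-0.802, -0.571, 0.174, 0.409], [-0.597, 0.771, -0.222, 0.244], [-0.007, -0.282, -0.959, 1.136], [0.0, 0.0, 0.0, 1.0]]
top [[449.9, 0.0, 306.6], [0.0, 449.9, 239.2], [0.0, 0.0, 1.0]] [[-0.009, -0.973, 0.229, 0.41], [-1.0, 0.01, 0.003, -0.013], [-0.005, -0.229, -0.973, 0.973], [0.0, 0.0, 0.0, 1.0]]
```

View pics/scene0.png

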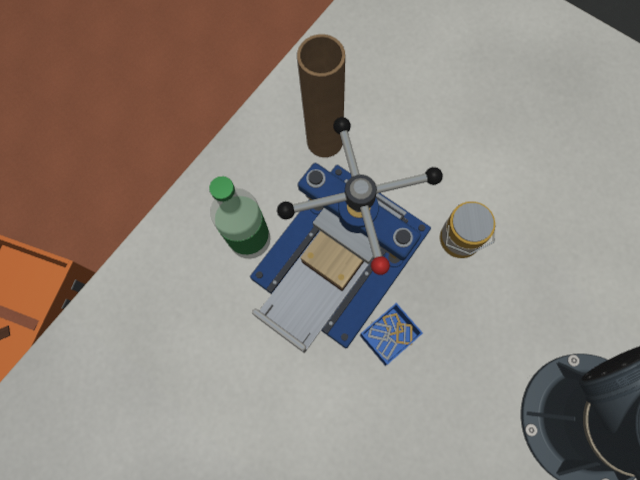

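View pics/top0.png

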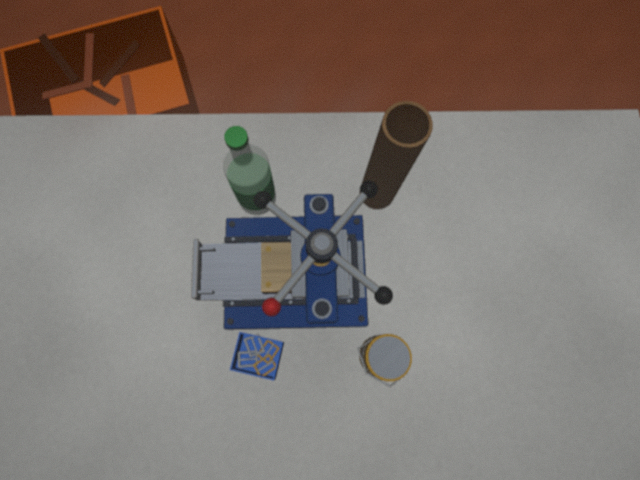

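The top view shows the press with its loading side to image left (world +y). The hub is near (321,245) and the red ball at (272,307). The push plate is at about x=196, the bottle at upper left, the tube upper right, the tin lower right and the bin lower left. Next I measure these.

```bash
cat > h.py <<'E'
from bench import status, grab_frame, camera_info, job, arm
import cv2, numpy as np
from scipy.spatial.transform import Rotation as R
def ray(n,uv,c=None):
    c=c or camera_info(n); P=c['pose']; d=P[:3,:3]@np.linalg.inv(c['mtx'])@np.array([uv[0],uv[1],1.]); return P[:3,3],d/np.linalg.norm(d)
def onz(n,uv,z):
    o,d=ray(n,uv); return o+d*(z-o[2])/d[2]
def tri(a,b):
    (o1,d1),(o2,d2)=ray('scene',a),ray('top',b)
    t=np.linalg.lstsq(np.c_[d1,-d2],o2-o1,rcond=None)[0]
    p,q=o1+d1*t[0],o2+d2*t[1]; return (p+q)/2,np.linalg.norm(p-q)
def proj(n,p):
    c=camera_info(n); q=np.linalg.inv(c['pose'])@np.r_[p,1]; q=c['mtx']@q[:3]; return q[:2]/q[2]
E
python3 - <<'E'
from h import *
im={n:cv2.imread(f'pics/{n}0.png') for n in('scene','top')}
red={}
for n,i in im.items():
    h=cv2.cvtColor(i,cv2.COLOR_BGR2HSV)
    m=((h[...,0]<6)|(h[...,0]>174))&(h[...,1]>180)&(h[...,2]>110)
    m=m.astype(np.uint8); k,l,st,ce=cv2.connectedComponentsWithStats(m)
    print(n,'red',[(st[j].tolist(),ce[j].round(1)) for j in range(1,k) if st[j][4]>40])
    g=cv2.inRange(h,(50,120,60),(75,255,255)); k,l,st,ce=cv2.connectedComponentsWithStats(g)
    print(n,'green',[(st[j].tolist(),ce[j].round(1)) for j in range(1,k) if st[j][4]>80])
    b=cv2.inRange(h,(0,0,0),(180,120,45)); k,l,st,ce=cv2.connectedComponentsWithStats(b)
    print(n,'dark',[(st[j].tolist(),ce[j].round(1)) for j in range(1,k) if 100<st[j][4]<700])
    b=cv2.inRange(h,(105,120,40),(130,255,200)); k,l,st,ce=cv2.connectedComponentsWithStats(b)
    print(n,'blue',[(st[j].tolist(),ce[j].round(1)) for j in range(1,k) if st[j][4]>300])
    crop=i[130:400,150:450] if n=='top' else i[100:370,200:500]
    cv2.imwrite(f'pics/{n}0c.png',cv2.resize(crop,None,fx=2.2,fy=2.2,interpolation=cv2.INTER_CUBIC))
E
```

```text
scene red [([372, 257, 17, 16, 182], array([380. , 264.5]))]
scene green [([210, 177, 24, 23, 412], array([221.5, 187.8]))]
scene dark [([333, 117, 17, 17, 198], array([340.7, 124.7])), ([426, 168, 16, 17, 196], array([433.8, 175.5])), ([346, 194, 30, 17, 148], array([358.8, 203.6])), ([278, 202, 16, 17, 212], array([285.5, 210.1]))]
scene blue [([299, 164, 52, 35, 861], array([325.5, 183. ])), ([328, 198, 102, 150, 3576], array([377.6, 272.3])), ([325, 202, 42, 33, 534], array([347.3, 217.6])), ([251, 209, 70, 80, 1707], array([284.9, 247.1])), ([361, 304, 61, 61, 736], array([390.2, 332.4]))]
top red [([264, 299, 14, 14, 82], array([270.6, 305.5]))]
top green [([225, 127, 22, 20, 321], array([235.6, 136.4]))]
top dark [([361, 180, 17, 19, 198], array([369.5, 188.4])), ([253, 191, 19, 18, 164], array([262.2, 199.2])), ([375, 287, 17, 16, 158], array([383.1, 295.2]))]
top blue [([295, 195, 44, 36, 662], array([317.5, 216.1])), ([227, 218, 65, 18, 961], array([257.9, 227.1])), ([225, 261, 142, 67, 3535], array([303.2, 306.7]))]
```

View pics/top0c.png

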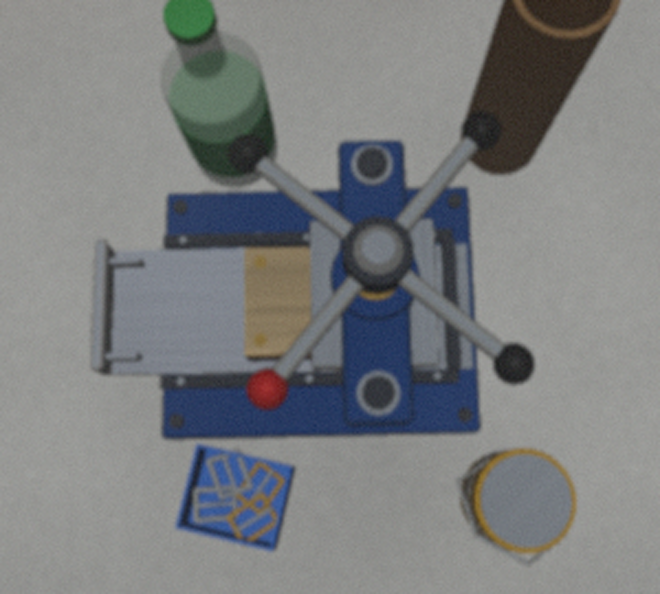

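View pics/scene0c.png

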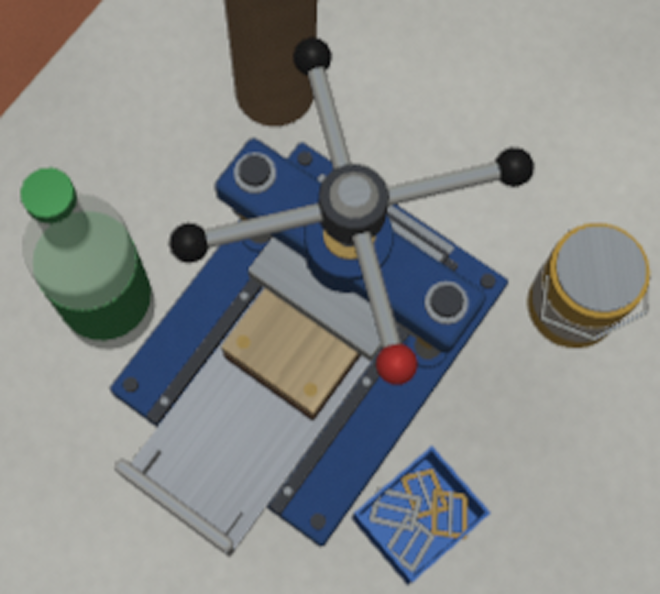

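```bash
python3 - <<'E'
from h import *
T=lambda x,y:(150+x/2.2,130+y/2.2); S=lambda x,y:(200+x/2.2,100+y/2.2)
balls={'red':((380,264.7),(271.2,306.3)),'b_top':((341.3,125.3),(369.5,189)),'b_right':((433.8,176),(383.4,295.2)),'b_left':((285.6,210.2),(262,199.8))}
Q={}
for k,(a,b) in balls.items():
    p,e=tri(a,b); Q[k]=p; print(k,p.round(4),'gap',round(e,4))
c=np.mean(list(Q.values()),0); print('hub',c.round(4)); 
for k,p in Q.items(): print(k,'r',np.linalg.norm((p-c)[:2]).round(4),'az',np.degrees(np.arctan2(*(p-c)[1::-1])).round(1))
# bed corners z .03
for n,l in (('top',[T(168,192),T(466,186),T(481,431),T(162,437)]),('scene',[S(112,390),S(508,280),S(322,545)])):
    print(n,[onz(n,q,.03)[:2].round(4) for q in l])
# nuts of yoke (top z .197)
print('nuts',[tri(a,b)[0].round(4) for a,b in ((S(255,170),T(372,163)),(S(447,301),T(378,392)))])
print('yoke corners', [onz('top',T(*q),.185)[:2].round(4) for q in ((340,143),(402,142),(343,420),(411,424))])
# push plate top edge ends z .088
print('plate',[tri(a,b)[0].round(4) for a,b in ((S(119,463),T(101,241)),(S(230,549),T(98,369)))])
print('plateouter@.088',[onz('top',T(*q),.088)[:2].round(4) for q in ((96,241),(93,369))],[onz('scene',S(*q),.088)[:2].round(4) for q in ((115,463),(228,552))])
print('mould top front edge z.083',[onz('top',T(*q),.083)[:2].round(4) for q in ((246,249),(246,355))])
print('cap',tri((221.5,187.8),(235.6,136.4))[0].round(4),'bottle base',onz('top',T(232,160),0)[:2])
print('tube top',tri((321.5,55),(407,125))[0].round(4)); print('tube foot edge',onz('top',T(500,172),0)[:2],onz('scene',S(275,124),0)[:2])
print('tin top',onz('top',T(526,500),.119)[:2].round(4),onz('scene',S(602,268),.119)[:2].round(4))
print('bin top corners',[onz('top',T(*q),.055)[:2].round(4) for q in((196,446),(294,465),(273,549),(178,526))])
E
```

```text
red [0.4699 0.0457 0.2655] gap 0.0007
b_top [ 0.6658 -0.1176  0.2528] gap 0.0005
b_right [ 0.4857 -0.131   0.2606] gap 0.0002
b_left [0.6454 0.0626 0.2633] gap 0.0008
hub [ 0.5667 -0.0351  0.2605]
red r 0.1261 az 140.1
b_top r 0.129 az -39.8
b_right r 0.1256 az -130.2
b_left r 0.1254 az 51.2
top [array([0.6831, 0.1647]), array([ 0.686 , -0.1308]), array([ 0.4473, -0.1358]), array([0.4447, 0.1628])]
scene [array([0.6781, 0.1658]), array([ 0.4485, -0.1333]), array([0.4445, 0.1635])]
nuts [array([ 0.6598, -0.0337,  0.1906]), array([ 0.4717, -0.0354,  0.1912])]
yoke corners [array([ 0.6793, -0.0073]), array([ 0.6796, -0.0593]), array([ 0.4507, -0.0078]), array([ 0.4471, -0.061 ])]
plate [array([0.6208, 0.2149, 0.0846]), array([0.5037, 0.2152, 0.0723])]
plateouter@.088 [array([0.6202, 0.2186]), array([0.5027, 0.2157])] [array([0.6227, 0.217 ]), array([0.5015, 0.2185])]
mould top front edge z.083 [array([0.6123, 0.081 ]), array([0.5144, 0.0797])]
cap [0.7376 0.102  0.307 ] bottle base [0.72532646 0.10538413]
tube top [ 0.7457 -0.1705  0.3257]
tube foot edge [ 0.70934105 -0.16996465] [ 0.72393854 -0.1403509 ]
tin top [ 0.3869 -0.1594] [ 0.387  -0.1594]
bin top corners [array([0.4354, 0.127 ]), array([0.4177, 0.0378]), array([0.3451, 0.0563]), array([0.3656, 0.1413])]
```

Measurements agree with the spec: balls at radius ~125 mm, bed 240 mm wide, tin and bin heights consistent.

- **Press:** axis at about (0.566, -0.035), and press +x is world -y.
- **Star:** at about 2.27 rad.
- **Pallet:** plate face at y≈0.217; home is y≈0.163, so about 54 mm to push.

Now the approach.

Request:
jog_arm(delta_rot=[[0,0,7],[0,0,14],[0,0,21],[0,0,28],[0,0,34.5]], dp=[[-1,4.2,0],[-2,8.5,0],[-2.9,12.8,0],[-3.9,17,0],[-4.8,21.3,0]], grip=[0,0,0,0,0], squeeze=20)

```text
time_s: 0.6
position: [0.3814, 0.3891, 0.218]
tool_rot: [0.0, 0.956, 0.292, -0.001]
wrist_force: [0.6, 0.0, 0.2]
opening: 0.622
```

Request:
jog_arm(delta_rot=[[0,0,7],[0,0,14],[0,0,21],[0,0,28],[0,0,34]], dp=[[1.7,4,0.5],[3.3,8,2],[5,12,4],[6.7,16,7],[8.4,20,10]], grip=[0,0,0,0,0])

```text
time_s: 1.1
position: [0.5602, 0.2714, 0.1201]
tool_rot: [0.001, 1.0, -0.003, -0.0]
wrist_force: [0.5, 1.8, -0.4]
opening: 0.189
```

```bash
python3 - <<'E'
from h import *
s=status.get_state(); print(s['position'].round(4),R.from_quat(s['tool_rot'],scalar_first=True).as_matrix().round(3).tolist(),s['qpos'].round(3),s['opening'])
c=camera_info('wrist'); M=R.from_quat(s['tool_rot'],scalar_first=True).as_matrix(); print('cam in tool',(M.T@(c['pose'][:3,3]-s['position'])).round(3))
for n in('wrist','top'): cv2.imwrite(f'pics/{n}1.png',grab_frame(n)[:,:,::-1])
E
```

```text
[0.5602 0.2714 0.1201] [[1.0, -0.005, -0.001], [-0.005, -1.0, -0.001], [-0.001, 0.001, -1.0]] [ 3.770e-01  5.900e-01  1.538e+00 -1.000e-03  1.015e+00  3.830e-01] 0.18894437055531563
cam in tool [ 0.    -0.066 -0.165]
```

View pics/wrist1.png

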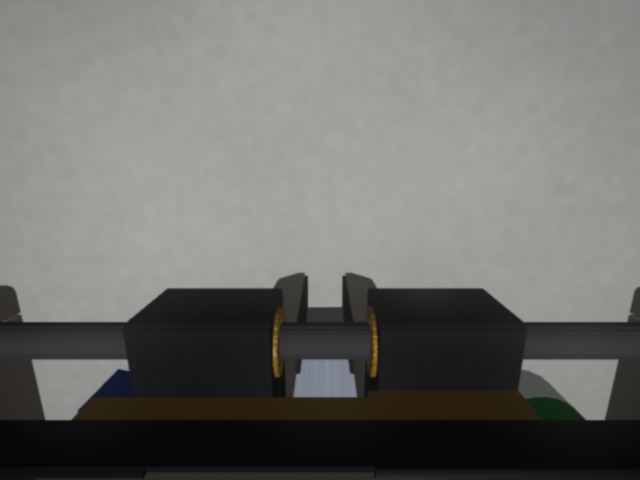

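View pics/top1.png

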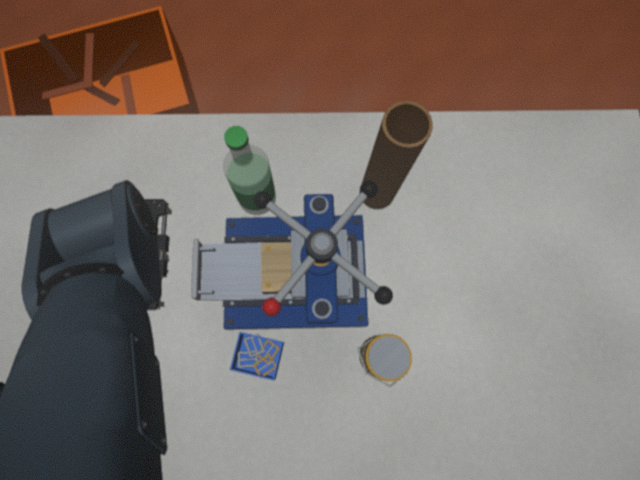

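Request:
jog_arm(delta_rot=[[0,0,0],[0,0,0],[0,0,0],[0,0,0]], dp=[[0.2,0,3],[0.2,0,6],[0.2,1,7.4],[0.2,2.5,7.4]], grip=[0,0,0,0])

```text
time_s: 1.6
position: [0.5598, 0.2437, 0.041]
tool_rot: [0.002, 1.0, -0.003, -0.005]
wrist_force: [-0.1, -0.8, 1.0]
opening: 0.004
```

Request:
jog_arm(delta_rot=[[0,0,0],[0,0,0],[0,0,0],[0,0,0],[0,0,0]], dp=[[0,0.8,0],[0,1.6,0],[0,2.4,0],[0,3.2,0],[0,4,0]], grip=[0,0,0,0,0])

```text
time_s: 2.1
position: [0.5602, 0.2038, 0.0423]
tool_rot: [0.002, 1.0, -0.003, -0.004]
wrist_force: [0.4, 5.1, 0.9]
opening: 0.008
```

Request:
jog_arm(delta_rot=[[0,0,0],[0,0,0],[0,0,0],[0,0,0],[0,0,0]], dp=[[0,0.5,-0.2],[0,1,-0.4],[0,1.5,-0.5],[0,2,-0.5],[0,2.4,-0.5]], grip=[0,0,0,0,0])

```text
time_s: 2.6
position: [0.5601, 0.1794, 0.0473]
tool_rot: [0.002, 1.0, -0.003, -0.004]
wrist_force: [-0.8, 3.2, -2.5]
opening: 0.007
```

Request:
jog_arm(delta_rot=[[0,0,0],[0,0,0],[0,0,0]], dp=[[0,0.3,0],[0,0.5,0],[0,0.7,0]], grip=[0,0,0])

```text
time_s: 2.9
position: [0.5599, 0.1735, 0.0474]
tool_rot: [0.001, 1.0, -0.003, -0.004]
wrist_force: [-1.9, 22.1, 0.5]
opening: 0.004
```

Request:
jog_arm(delta_rot=[[0,0,0],[0,0,0],[0,0,0]], dp=[[0,0.2,0],[0,0.2,0],[0,0.2,0]], grip=[0,0,0])

```text
time_s: 3.2
position: [0.5597, 0.1735, 0.0477]
tool_rot: [-0.001, 1.0, -0.003, -0.003]
wrist_force: [-2.5, 17.6, -0.4]
opening: 0.003
```

```bash
python3 - <<'E'
from h import *
s=status.get_state(); print(s['position'].round(4),s['wrist_force'].round(1))
for n in('scene','top'):
    i=grab_frame(n)[:,:,::-1]; crop=i[130:400,150:450] if n=='top' else i[100:370,200:500]
    cv2.imwrite(f'pics/{n}2c.png',cv2.resize(crop,None,fx=2.2,fy=2.2,interpolation=cv2.INTER_CUBIC))
E
```

```text
[0.5597 0.1735 0.0477] [-2.5 17.6 -0.4]
```

View pics/top2c.png

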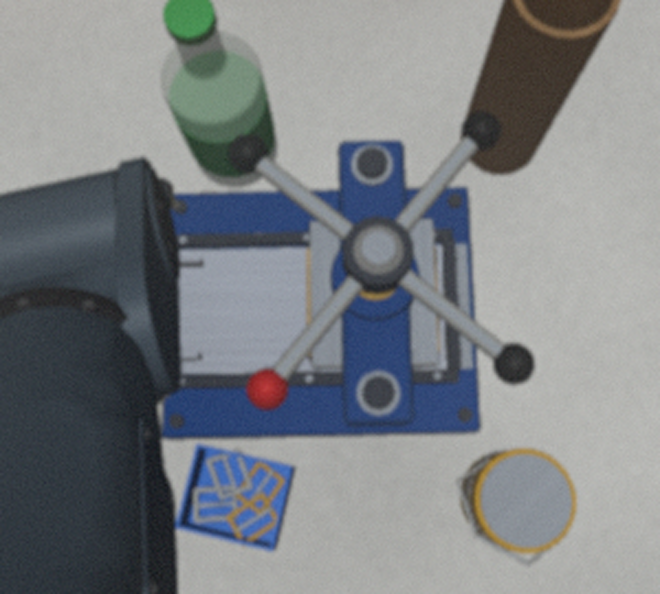

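View pics/scene2c.png

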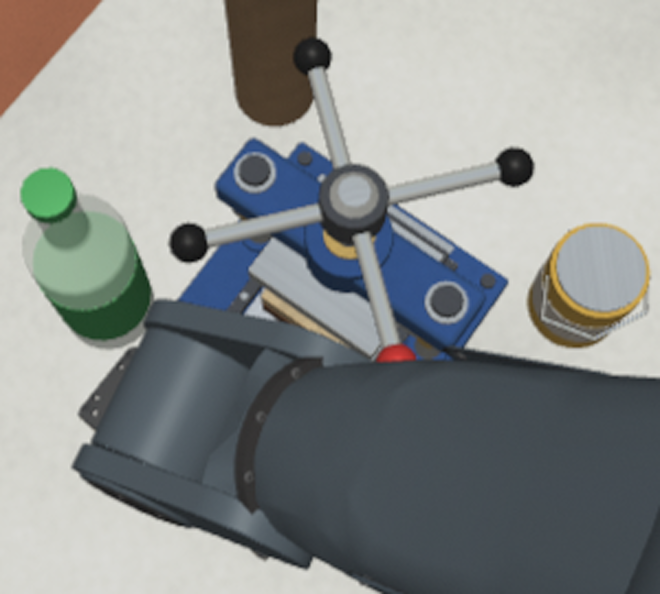

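Contact force rose to about 20 N with the TCP stalled at y=0.1735, as expected for home. Backing off and lifting; I'll verify with a clear view.

Request:
jog_arm(delta_rot=[[0,0,0],[0,0,0],[0,0,0],[0,0,0],[0,0,0]], dp=[[0,-2,0],[0,-6,0],[0,-6,-5],[0,-6,-10],[0,-6,-15]], grip=[0,0,0,0,0])

```text
time_s: 3.8
position: [0.5608, 0.2332, 0.1995]
tool_rot: [-0.0, 1.0, -0.003, -0.004]
wrist_force: [1.6, 0.4, 1.2]
opening: 0.005
```

Request:
jog_arm(delta_rot=[[0,0,-5],[0,0,-10],[0,0,-15],[0,0,-20],[0,0,-25]], dp=[[0,0,-5],[-4,0,-9],[-8,0,-12],[-12,0,-12],[-16,0,-12]], grip=[0,0,0,0,0])

```text
time_s: 4.3
position: [0.4003, 0.2336, 0.3221]
tool_rot: [-0.001, 0.976, 0.216, -0.002]
wrist_force: [-0.0, 0.3, -0.7]
opening: 0.004
```

```bash
python3 - <<'E'
from h import *
s=status.get_state(); print(s['position'].round(4),s['wrist_force'].round(1),s['qpos'].round(2))
for n in('scene','top'):
    i=grab_frame(n)[:,:,::-1]; crop=i[130:400,150:450] if n=='top' else i[100:370,200:500]
    cv2.imwrite(f'pics/{n}3c.png',cv2.resize(crop,None,fx=2.2,fy=2.2,interpolation=cv2.INTER_CUBIC))
E
```

```text
[0.4003 0.2336 0.3221] [-0.   0.3 -0.7] [ 0.43  0.1   1.72  0.    1.33 -0.01]
```

View pics/top3c.png

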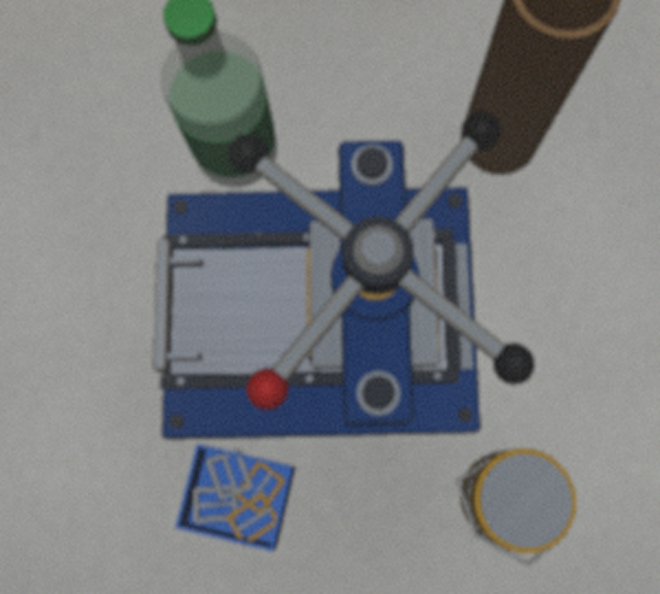

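View pics/scene3c.png

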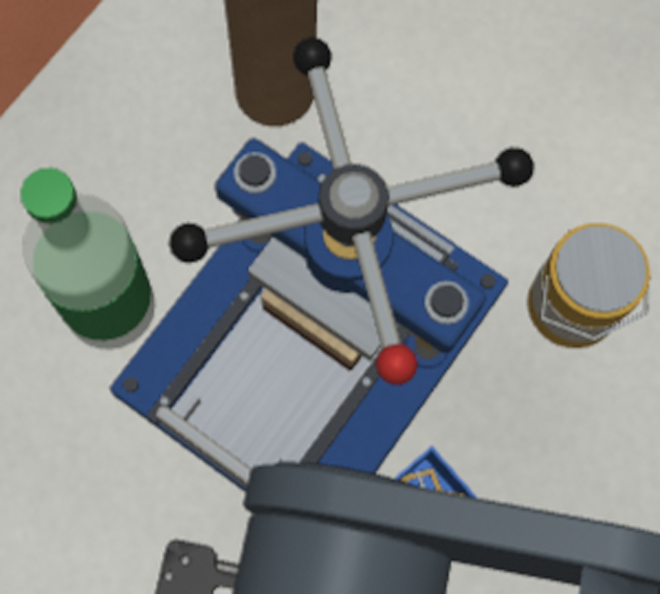

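Home is confirmed: the plate edge moved about 61 crop px (≈54 mm), and the pallet rear edge sits against the bar. The bystanders have not moved. Next I go to the winding start.

Request:
jog_arm(delta_rot=[[0,0,-3],[0,0,-6],[0,0,-9],[0,0,-12],[0,0,-15]], dp=[[-0.4,4,0],[-0.8,8,0],[-1.2,12,0],[-1.6,16,0],[-2,20,0]], grip=[0,0,0,0,0])

```text
time_s: 4.9
position: [0.4655, 0.0417, 0.3214]
tool_rot: [-0.001, 0.94, 0.342, -0.003]
wrist_force: [-0.3, 0.6, -0.4]
opening: 0.004
```

```bash
cat >> h.py <<'E'
HUB=np.array([.566,-.035])
def plan(spoke_az,off=.021,r=.09,z=None):
    """deltas in tool frame (cm,deg) to stand beside spoke with tool x inward"""
    s=status.get_state(); M=R.from_quat(s['tool_rot'],scalar_first=True).as_matrix(); p=s['position']
    a=np.radians(spoke_az); u=np.array([np.cos(a),np.sin(a)]); t=np.array([-u[1],u[0]])
    q=np.r_[HUB+r*u+off*t, p[2] if z is None else z]
    az=np.degrees(np.arctan2(M[1,0],M[0,0])); turn=-((spoke_az+180-az+180)%360-180)
    print('pos',p.round(4),'target',q.round(4),'dp cm',(M.T@(q-p)*100).round(2),'turn',turn.round(1),'q',s['qpos'].round(2),'F',s['wrist_force'].round(1))
def arc(step,n=5,inward=0.0):
    """rotate tool about hub clockwise, in steps deg"""
    s=status.get_state(); M=R.from_quat(s['tool_rot'],scalar_first=True).as_matrix(); p=s['position']
    d=p[:2]-HUB; az=np.degrees(np.arctan2(M[1,0],M[0,0]))
    print('pos',p.round(4),'az',np.degrees(np.arctan2(d[1],d[0])).round(1),'r',np.linalg.norm(d).round(4),'toolx az',az.round(1),'tilt',M[2].round(3),'q',s['qpos'].round(2),'F',s['wrist_force'].round(1),'t',s['time_s'])
    for k in range(1,n+1):
        a=-np.radians(step*k); Q=np.array([[np.cos(a),-np.sin(a)],[np.sin(a),np.cos(a)]])
        w=np.r_[HUB+Q@d-p[:2],0]; print((M.T@w*100).round(2), step*k)
E
python3 - <<'E'
from h import *
plan(-130,z=.232)
E
```

```text
pos [0.4655 0.0417 0.3214] target [ 0.5242 -0.1174  0.232 ] dp cm [-5.69 16.    8.91] turn -10.0 q [-0.01  0.11  1.71 -0.    1.34 -0.71] F [-0.3  0.6 -0.4]
```

Request:
jog_arm(delta_rot=[[0,0,-2.5],[0,0,-5],[0,0,-7.5],[0,0,-10],[0,0,-10]], dp=[[-1.4,4,0],[-2.8,8,0],[-4.2,12,0],[-5.7,16,0],[-5.7,16,2]], grip=[0,0,0,0,0])

```text
time_s: 5.4
position: [0.5267, -0.1225, 0.3022]
tool_rot: [0.001, 0.907, 0.421, -0.002]
wrist_force: [-0.3, 0.8, -0.9]
opening: 0.008
```

```bash
python3 - <<'E'
from h import *
plan(-130,z=.232)
cv2.imwrite('pics/w4.png',grab_frame('wrist')[:,:,::-1])
E
```

```text
pos [ 0.5267 -0.1225  0.3022] target [ 0.5242 -0.1174  0.232 ] dp cm [ 0.26 -0.51  7.02] turn -0.2 q [-0.31  0.26  1.56 -0.    1.32 -1.18] F [-0.3  0.8 -0.9]
```

View pics/w4.png

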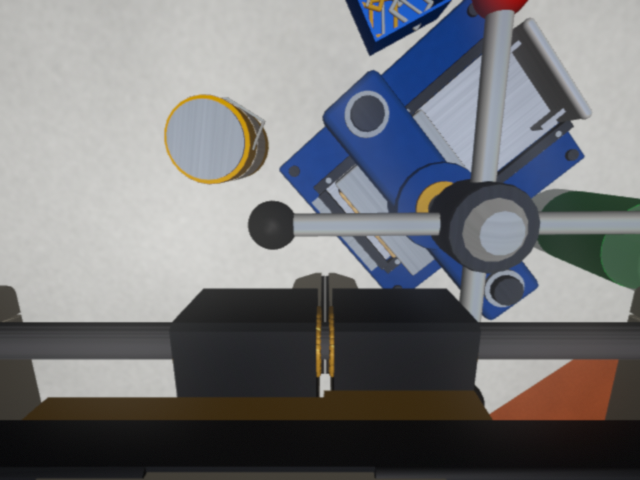

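The wrist view shows the spoke level at row ~223 from the black ball (272,224) to the hub (497,230), with the finger beside it and clear. Descending.

Request:
jog_arm(delta_rot=[[0,0,0],[0,0,0],[0,0,0]], dp=[[0.2,-0.1,3.5],[0.2,-0.3,7],[0.2,-0.5,7]], grip=[0,0,0])

```text
time_s: 5.75
position: [0.5194, -0.1148, 0.2241]
tool_rot: [-0.004, 0.907, 0.421, -0.007]
wrist_force: [0.2, 0.5, -0.1]
opening: 0.003
```

```bash
python3 - <<'E'
from h import *
arc(6)
E
```

```text
pos [ 0.5194 -0.1148  0.2241] az -120.3 r 0.0924 toolx az 49.8 tilt [-0.009 -0.014 -1.   ] q [-0.3   0.32  1.68 -0.    1.16 -1.17] F [ 0.2  0.5 -0.1] t 5.75
[-0.12 -0.96  0.01] 6
[-0.13 -1.93  0.03] 12
[-0.05 -2.89  0.04] 18
[ 0.14 -3.84  0.05] 24
[ 0.42 -4.77  0.06] 30
```

Request:
jog_arm(delta_rot=[[0,0,6],[0,0,12],[0,0,18],[0,0,24],[0,0,30]], dp=[[-0.1,-1,-0.2],[-0.1,-1.9,-0.4],[0,-2.9,-0.5],[0.1,-3.8,-0.5],[0.4,-4.8,-0.5]], grip=[0,0,0,0,0])

```text
time_s: 6.25
position: [0.4862, -0.0814, 0.2318]
tool_rot: [-0.001, 0.985, 0.17, -0.007]
wrist_force: [3.3, -5.1, -4.2]
opening: 0.004
```

```bash
python3 - <<'E'
from h import *
arc(6)
E
```

```text
pos [ 0.4862 -0.0814  0.2318] az -149.9 r 0.0923 toolx az 19.5 tilt [-0.013 -0.004 -1.   ] q [-0.26  0.24  1.77 -0.    1.15 -0.6 ] F [ 3.3 -5.1 -4.2] t 6.25
[-0.13 -0.96  0.01] 6
[-0.16 -1.92  0.01] 12
[-0.08 -2.89  0.01] 18
[ 0.09 -3.84  0.01] 24
[ 0.36 -4.76  0.01] 30
```

Request:
jog_arm(delta_rot=[[0,0,6],[0,0,12],[0,0,18],[0,0,24],[0,0,30]], dp=[[-0.1,-1,0],[-0.2,-1.9,0],[-0.1,-2.9,0],[0.1,-3.8,0],[0.4,-4.8,0]], grip=[0,0,0,0,0])

```text
time_s: 6.75
position: [0.4738, -0.0352, 0.2335]
tool_rot: [0.002, 0.996, -0.093, -0.007]
wrist_force: [-0.7, -6.0, -3.6]
opening: 0.007
```

Request:
jog_arm(delta_rot=[[0,0,6],[0,0,12],[0,0,18],[0,0,24],[0,0,30]], dp=[[-0.1,-1,0],[-0.2,-1.9,0],[-0.1,-2.9,0],[0.1,-3.8,0],[0.4,-4.8,0]], grip=[0,0,0,0,0])

```text
time_s: 7.25
position: [0.4861, 0.0112, 0.2346]
tool_rot: [0.005, 0.937, -0.35, -0.007]
wrist_force: [-3.8, -4.5, -4.2]
opening: 0.004
```

```bash
python3 - <<'E'
from h import *
arc(6)
for n in('top',):
    i=grab_frame(n)[:,:,::-1]; crop=i[130:400,150:450] if n=='top' else i[100:370,200:500]
    cv2.imwrite(f'pics/{n}5c.png',cv2.resize(crop,None,fx=2.2,fy=2.2,interpolation=cv2.INTER_CUBIC))
E
```

```text
pos [0.4861 0.0112 0.2346] az 150.0 r 0.0923 toolx az -41.0 tilt [-0.009  0.013 -1.   ] q [-0.07  0.22  1.78 -0.01  1.15  0.65] F [-3.8 -4.5 -4.2] t 7.25
[-0.13 -0.96 -0.01] 6
[-0.17 -1.92 -0.02] 12
[-0.1  -2.89 -0.04] 18
[ 0.07 -3.84 -0.05] 24
[ 0.34 -4.77 -0.07] 30
```

View pics/top5c.png

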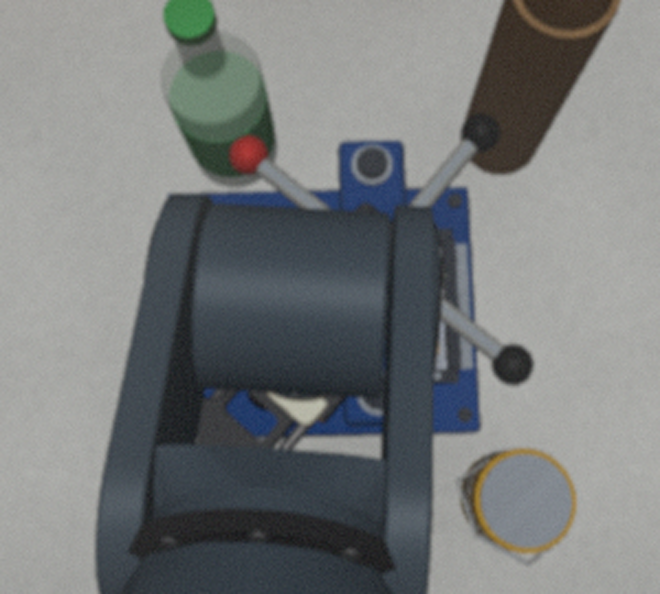

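The red ball moved exactly a quarter turn, to (248,155) in the crop. Back off, lift, and take the next spoke.

Request:
jog_arm(delta_rot=[[0,0,0],[0,0,0],[0,0,0]], dp=[[0,1,0],[0,1.5,-4],[0,1.5,-7]], grip=[0,0,0])

```text
time_s: 7.6
position: [0.4777, 0.0003, 0.3077]
tool_rot: [0.004, 0.936, -0.352, -0.005]
wrist_force: [0.8, -0.3, 0.9]
opening: 0.004
```

```bash
python3 - <<'E'
from h import *
plan(-130)
E
```

```text
pos [4.777e-01 3.000e-04 3.077e-01] target [ 0.5242 -0.1174  0.3077] dp cm [ 1.125e+01  5.800e+00 -1.000e-02] turn -91.2 q [-0.09  0.14  1.7  -0.01  1.31  0.63] F [ 0.8 -0.3  0.9]
```

Request:
jog_arm(delta_rot=[[0,0,-8],[0,0,-16],[0,0,-24],[0,0,-32],[0,0,-40]], dp=[[1,0.8,0],[2,1.6,0],[3.3,2.4,0],[4.5,3.2,0],[5.6,4,0]], grip=[0,0,0,0,0])

```text
time_s: 8.1
position: [0.4934, -0.068, 0.3093]
tool_rot: [0.002, 1.0, -0.006, -0.005]
wrist_force: [0.3, 0.1, 0.2]
opening: 0.006
```

```bash
python3 - <<'E'
from h import *
plan(-130)
E
```

```text
pos [ 0.4934 -0.068   0.3093] target [ 0.5242 -0.1174  0.3093] dp cm [ 3.14  4.91 -0.01] turn -50.7 q [-0.23  0.18  1.65 -0.01  1.32 -0.21] F [0.3 0.1 0.2]
```

Request:
jog_arm(delta_rot=[[0,0,-8.5],[0,0,-17],[0,0,-25.5],[0,0,-34],[0,0,-42]], dp=[[0.7,1.2,0],[1.4,2.4,0],[2.1,3.6,0],[2.8,4.9,0],[3.2,5.1,0]], grip=[0,0,0,0,0])

```text
time_s: 8.6
position: [0.5247, -0.1213, 0.3106]
tool_rot: [0.001, 0.934, 0.356, -0.005]
wrist_force: [-0.5, 0.5, -0.3]
opening: 0.007
```

Request:
jog_arm(delta_rot=[[0,0,-8.5],[0,0,-8.5]], dp=[[0,0,0],[0,0,0]], grip=[0,0])

```text
time_s: 8.8
position: [0.5246, -0.1222, 0.312]
tool_rot: [0.001, 0.905, 0.426, -0.005]
wrist_force: [0.1, 0.5, -0.4]
opening: 0.005
```

```bash
python3 - <<'E'
from h import *
plan(-130,z=.228)
E
```

```text
pos [ 0.5246 -0.1222  0.312 ] target [ 0.5242 -0.1174  0.228 ] dp cm [ 0.42 -0.31  8.4 ] turn 0.5 q [-0.31  0.25  1.55 -0.01  1.34 -1.19] F [ 0.1  0.5 -0.4]
```

Request:
jog_arm(delta_rot=[[0,0,0],[0,0,0],[0,0,0],[0,0,0]], dp=[[0.3,0,3],[0.3,0,6],[0.4,-0.1,8],[0.4,-0.1,8]], grip=[0,0,0,0])

```text
time_s: 9.2
position: [0.5244, -0.1187, 0.2305]
tool_rot: [-0.0, 0.905, 0.425, -0.006]
wrist_force: [0.0, -0.2, 0.2]
opening: 0.006
```

```bash
python3 - <<'E'
from h import *
arc(6.5)
E
```

```text
pos [ 0.5244 -0.1187  0.2305] az -116.4 r 0.0935 toolx az 50.3 tilt [-0.01  -0.005 -1.   ] q [-0.31  0.32  1.66 -0.01  1.17 -1.18] F [ 0.  -0.2  0.2] t 9.2
[-0.18 -1.04  0.01] 6.5
[-0.25 -2.1   0.01] 13.0
[-0.2  -3.16  0.02] 19.5
[-0.02 -4.21  0.02] 26.0
[ 0.27 -5.23  0.02] 32.5
```

Request:
jog_arm(delta_rot=[[0,0,6],[0,0,12],[0,0,18],[0,0,24],[0,0,30]], dp=[[-0.1,-1.3,0],[-0.2,-2.3,0],[-0.1,-3.3,0],[0,-4.2,0],[0.3,-5.2,0]], grip=[0,0,0,0,0])

```text
time_s: 9.7
position: [0.4867, -0.0842, 0.2325]
tool_rot: [0.003, 0.985, 0.173, -0.004]
wrist_force: [2.4, -5.5, -4.2]
opening: 0.003
```

```bash
python3 - <<'E'
from h import *
arc(6.5)
E
```

```text
pos [ 0.4867 -0.0842  0.2325] az -148.2 r 0.0933 toolx az 20.0 tilt [-0.01   0.004 -1.   ] q [-0.26  0.24  1.77 -0.01  1.14 -0.6 ] F [ 2.4 -5.5 -4.2] t 9.7
[-0.16 -1.05 -0.  ] 6.5
[-0.2  -2.1  -0.01] 13.0
[-0.12 -3.16 -0.01] 19.5
[ 0.08 -4.2  -0.02] 26.0
[ 0.4  -5.21 -0.02] 32.5
```

Request:
jog_arm(delta_rot=[[0,0,6],[0,0,12.5],[0,0,19],[0,0,25.5],[0,0,32]], dp=[[-0.1,-1,0],[-0.2,-2,0],[-0.1,-3.1,0],[0.1,-4.1,0],[0.4,-5.1,0]], grip=[0,0,0,0,0])

```text
time_s: 10.2
position: [0.4728, -0.0355, 0.2337]
tool_rot: [0.005, 0.994, -0.108, -0.003]
wrist_force: [-0.4, -5.1, -3.1]
opening: 0.007
```

Request:
jog_arm(delta_rot=[[0,0,6],[0,0,12],[0,0,18],[0,0,24],[0,0,30]], dp=[[-0.1,-1,0],[-0.2,-1.9,0],[-0.1,-2.9,0],[0.1,-3.8,0],[0.4,-4.8,0]], grip=[0,0,0,0,0])

```text
time_s: 10.7
position: [0.486, 0.0103, 0.2343]
tool_rot: [0.006, 0.931, -0.365, -0.003]
wrist_force: [-6.3, -2.7, -3.8]
opening: 0.006
```

```bash
python3 - <<'E'
from h import *
arc(6.5)
E
```

```text
pos [0.486  0.0103 0.2343] az 150.5 r 0.092 toolx az -42.8 tilt [-0.001  0.013 -1.   ] q [-0.07  0.22  1.79 -0.01  1.14  0.68] F [-6.3 -2.7 -3.8] t 10.7
[-0.18 -1.03 -0.01] 6.5
[-0.24 -2.07 -0.03] 13.0
[-0.19 -3.11 -0.04] 19.5
[-0.02 -4.14 -0.06] 26.0
[ 0.27 -5.14 -0.07] 32.5
```

Joint is now about 5.4 rad; one more spoke to go.

Request:
jog_arm(delta_rot=[[0,0,0],[0,0,0],[0,0,0]], dp=[[0,1,0],[0,1.5,-4],[0,1.5,-7]], grip=[0,0,0])

```text
time_s: 11.0
position: [0.4759, -0.0011, 0.3075]
tool_rot: [0.006, 0.931, -0.364, -0.002]
wrist_force: [-0.1, 0.6, -0.3]
opening: 0.007
```

Request:
jog_arm(delta_rot=[[0,0,-8],[0,0,-16],[0,0,-24],[0,0,-32],[0,0,-40]], dp=[[1,0.8,0],[2,1.6,0],[3.3,2.4,0],[4.5,3.2,0],[5.6,4,0]], grip=[0,0,0,0,0])

```text
time_s: 11.5
position: [0.4897, -0.07, 0.3097]
tool_rot: [0.005, 1.0, -0.02, -0.003]
wrist_force: [0.1, -0.0, 0.4]
opening: 0.005
```

```bash
python3 - <<'E'
from h import *
plan(-132)
E
```

```text
pos [ 0.4897 -0.07    0.3097] target [ 0.5214 -0.1159  0.3097] dp cm [3.34 4.46 0.03] turn -50.3 q [-0.23  0.17  1.66 -0.01  1.31 -0.19] F [ 0.1 -0.   0.4]
```

Request:
jog_arm(delta_rot=[[0,0,-8.5],[0,0,-17],[0,0,-25.5],[0,0,-34],[0,0,-42]], dp=[[0.7,1.2,0],[1.4,2.4,0],[2.1,3.6,0],[2.9,4.5,0],[3.5,4.7,0]], grip=[0,0,0,0,0])

```text
time_s: 12.0
position: [0.5227, -0.1202, 0.3117]
tool_rot: [0.005, 0.939, 0.343, -0.003]
wrist_force: [-0.6, 0.5, 0.2]
opening: 0.005
```

Request:
jog_arm(delta_rot=[[0,0,-8.5],[0,0,-8.5]], dp=[[0,0,0],[0,0,0]], grip=[0,0])

```text
time_s: 12.2
position: [0.5224, -0.1212, 0.3132]
tool_rot: [0.005, 0.911, 0.413, -0.003]
wrist_force: [-0.4, -0.5, 0.9]
opening: 0.006
```

```bash
python3 - <<'E'
from h import *
plan(-132,z=.225)
cv2.imwrite('pics/w6.png',grab_frame('wrist')[:,:,::-1])
E
```

```text
pos [ 0.5224 -0.1212  0.3132] target [ 0.5214 -0.1159  0.225 ] dp cm [ 0.42 -0.49  8.82] turn 0.8 q [-0.31  0.24  1.56 -0.01  1.33 -1.16] F [-0.4 -0.5  0.9]
```

View pics/w6.png

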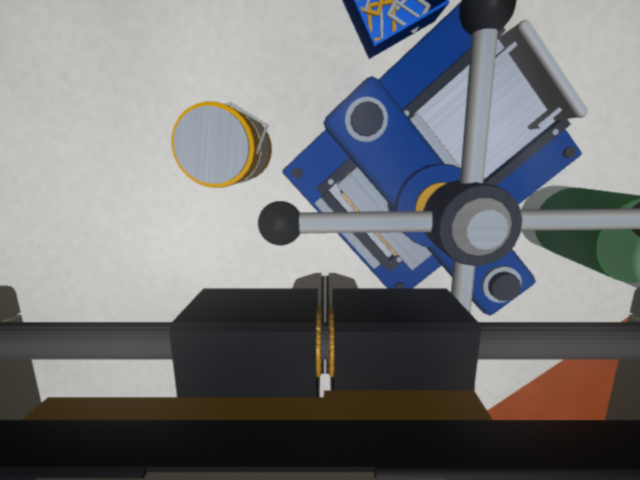

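The spoke lies along row ~222, with the ball at (279,222) and the finger clear of it. Descending and winding the last stretch.

Request:
jog_arm(delta_rot=[[0,0,0],[0,0,0],[0,0,0],[0,0,0]], dp=[[0.3,0,3],[0.3,0,6],[0.4,-0.1,8.7],[0.4,-0.1,8.7]], grip=[0,0,0,0])

```text
time_s: 12.65
position: [0.5224, -0.1181, 0.2237]
tool_rot: [0.004, 0.912, 0.409, -0.005]
wrist_force: [-0.4, -0.2, 1.3]
opening: 0.004
```

Request:
jog_arm(delta_rot=[[0,0,6],[0,0,12],[0,0,18],[0,0,24],[0,0,30]], dp=[[-0.1,-1.3,0],[-0.2,-2.3,0],[-0.1,-3.3,0],[0,-4.2,0],[0.3,-5.2,0]], grip=[0,0,0,0,0])

```text
time_s: 13.15
position: [0.4859, -0.0822, 0.2254]
tool_rot: [0.006, 0.988, 0.156, -0.003]
wrist_force: [1.7, -6.4, -4.4]
opening: 0.003
```

```bash
python3 - <<'E'
from h import *
arc(4)
E
```

```text
pos [ 0.4859 -0.0822  0.2254] az -149.5 r 0.093 toolx az 18.0 tilt [-0.007  0.011 -1.   ] q [-0.25  0.24  1.79 -0.01  1.12 -0.56] F [ 1.7 -6.4 -4.4] t 13.15
[-0.12 -0.64 -0.01] 4
[-0.19 -1.28 -0.01] 8
[-0.22 -1.93 -0.02] 12
[-0.2  -2.58 -0.03] 16
[-0.14 -3.23 -0.03] 20
```

Request:
jog_arm(delta_rot=[[0,0,4],[0,0,8],[0,0,12],[0,0,16],[0,0,20]], dp=[[-0.1,-0.6,0],[-0.2,-1.3,0],[-0.2,-1.9,0],[-0.2,-2.6,0],[-0.1,-3.2,0]], grip=[0,0,0,0,0])

```text
time_s: 13.65
position: [0.4748, -0.0527, 0.2267]
tool_rot: [0.007, 1.0, -0.02, -0.001]
wrist_force: [-3.0, -5.5, -2.3]
opening: 0.002
```

```bash
python3 - <<'E'
from h import *
arc(2)
E
```

```text
pos [ 0.4748 -0.0527  0.2267] az -169.0 r 0.0929 toolx az -2.3 tilt [-0.002  0.015 -1.   ] q [-0.2   0.21  1.82 -0.02  1.11 -0.15] F [-3.  -5.5 -2.3] t 13.65
[-0.07 -0.32 -0.  ] 2
[-0.13 -0.64 -0.01] 4
[-0.17 -0.96 -0.01] 6
[-0.21 -1.28 -0.02] 8
[-0.23 -1.6  -0.02] 10
```

Request:
jog_arm(delta_rot=[[0,0,2],[0,0,4],[0,0,6],[0,0,8],[0,0,10]], dp=[[-0.1,-0.3,0],[-0.1,-0.6,0],[-0.2,-1,0],[-0.2,-1.3,0],[-0.2,-1.6,0]], grip=[0,0,0,0,0])

```text
time_s: 14.15
position: [0.4725, -0.0406, 0.2283]
tool_rot: [0.012, 0.994, -0.109, -0.001]
wrist_force: [-11.9, -33.3, 2.1]
opening: 0.004
```

```bash
python3 - <<'E'
from h import *
arc(2)
E
```

```text
pos [ 0.4725 -0.0406  0.2283] az -176.6 r 0.0936 toolx az -12.5 tilt [ 0.001  0.024 -1.   ] q [-0.17  0.2   1.83 -0.03  1.11  0.06] F [-11.9 -33.3   2.1] t 14.15
[-0.08 -0.32 -0.01] 2
[-0.16 -0.63 -0.02] 4
[-0.22 -0.95 -0.02] 6
[-0.27 -1.28 -0.03] 8
[-0.31 -1.6  -0.04] 10
```

Request:
jog_arm(delta_rot=[[0,0,0.5],[0,0,1],[0,0,1]], dp=[[0,-0.2,0],[0,-0.3,0],[0,-0.3,0]], grip=[0,0,0])

```text
time_s: 14.45
position: [0.4721, -0.0416, 0.2293]
tool_rot: [0.016, 0.993, -0.118, -0.002]
wrist_force: [-6.7, -28.8, -7.5]
opening: 0.007
```

The star is up hard: about 30 N at 93 mm (≈2.7 N m) with no further movement. Backing off and checking.

Request:
jog_arm(delta_rot=[[0,0,0],[0,0,0],[0,0,0],[0,0,0]], dp=[[0,1,0],[0,2,0],[0,2,-4],[0,2,-8]], grip=[0,0,0,0])

```text
time_s: 14.85
position: [0.4675, -0.0588, 0.312]
tool_rot: [0.016, 0.993, -0.119, -0.002]
wrist_force: [0.4, 0.3, -0.7]
opening: 0.003
```

Request:
jog_arm(delta_rot=[[0,0,0],[0,0,0],[0,0,0],[0,0,0],[0,0,0]], dp=[[-4,0,-2],[-8,2,-4],[-11,6,-5],[-12,11,-5],[-12,16,-5]], grip=[0,0,0,0,0])

```text
time_s: 15.35
position: [0.3123, -0.1831, 0.3693]
tool_rot: [0.016, 0.993, -0.119, 0.0]
wrist_force: [1.2, -0.9, 0.4]
opening: 0.005
```

Request:
jog_arm(delta_rot=[[0,0,0],[0,0,0],[0,0,0],[0,0,0]], dp=[[0,5,0],[0,10,0],[0,13,0],[0,13,0]], grip=[0,0,0,0])

```text
time_s: 15.75
position: [0.2804, -0.3121, 0.3746]
tool_rot: [0.017, 0.992, -0.122, 0.001]
wrist_force: [-0.5, 1.5, 0.8]
opening: 0.004
```

```bash
python3 - <<'E'
from h import *
s=status.get_state(); print(s['position'].round(3),s['wrist_force'].round(1),s['time_s'])
for n in('scene','top'):
    i=grab_frame(n)[:,:,::-1]; cv2.imwrite(f'pics/{n}7.png',i); crop=i[130:400,150:450] if n=='top' else i[100:370,200:500]
    cv2.imwrite(f'pics/{n}7c.png',cv2.resize(crop,None,fx=2.2,fy=2.2,interpolation=cv2.INTER_CUBIC))
E
```

```text
[ 0.28  -0.312  0.375] [-0.5  1.5  0.8] 15.75
```

View pics/top7c.png

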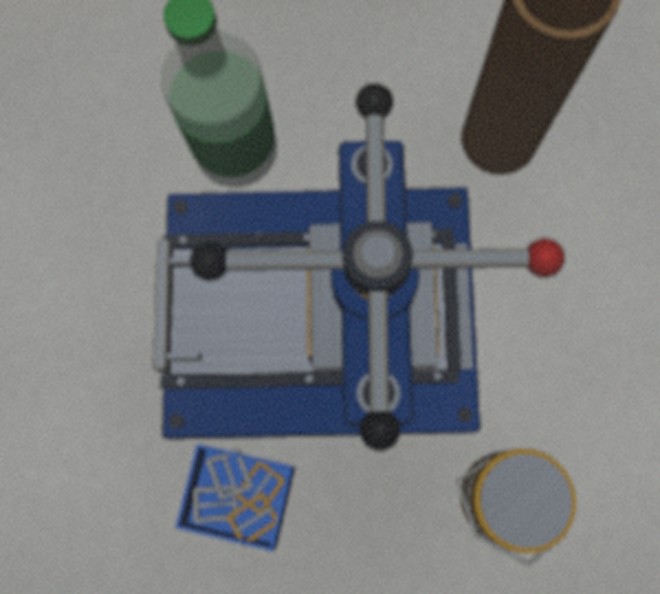

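View pics/scene7c.png

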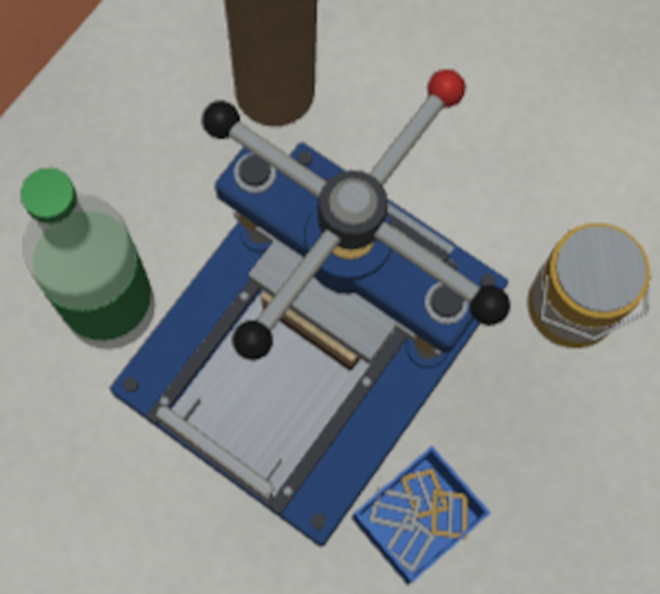

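```bash
python3 - <<'E'
from h import *
T=lambda x,y:(150+x/2.2,130+y/2.2); S=lambda x,y:(200+x/2.2,100+y/2.2)
B=[(S(446,88),T(546,257)),(S(490,305),T(380,431)),(S(253,340),T(209,260)),(S(220,118),T(374,101))]
Q=np.array([tri(a,b)[0] for a,b in B]); c=Q.mean(0); print(Q.round(4).tolist(),c.round(4))
az=[np.degrees(np.arctan2(*(p-c)[1::-1])) for p in Q]; j=[(-90-a+k*(-90))%360 for k,a in enumerate(az)]; print(np.round(az,1),np.round([((x+180)%360)-180 for x in j],1))
print('plate face y',onz('top',T(155,241),.088)[:2].round(4),onz('top',T(152,369),.088)[:2].round(4),'mould front y',onz('top',T(309,300),.083).round(4))
E
```

```text
[[0.5675, -0.1625, 0.2422], [0.4401, -0.0347, 0.2487], [0.5655, 0.0909, 0.2509], [0.6917, -0.0346, 0.2495]] [ 0.5662 -0.0352  0.2478]
[-89.4 179.8  90.3   0.3] [-0.6  0.2 -0.3 -0.3]
plate face y [0.6196 0.1643] [0.5022 0.1629] mould front y [0.564  0.0229 0.083 ]
```

By the images the star is at about 6.28 rad after release, but under load it stood near 6.38. It may have sprung back a little. I'll re-tighten slowly, release slowly, and compare the two.

```bash
python3 - <<'E'
from h import *
plan(180,off=.026,z=.31)
E
```

```text
pos [ 0.2812 -0.3094  0.3744] target [ 0.476 -0.061  0.31 ] dp cm [ 12.94 -28.98   5.57] turn -13.8 q [-0.93 -0.04  1.73 -0.02  1.42 -0.69] F [-0.2  0.8 -0.3]
```

Request:
jog_arm(delta_rot=[[0,0,-2],[0,0,-4],[0,0,-6],[0,0,-8],[0,0,-10]], dp=[[2,-4,0],[4,-8,0],[6,-12,0],[8,-16,1],[10,-20,2]], grip=[0,0,0,0,0])

```text
time_s: 16.35
position: [0.427, -0.1369, 0.3494]
tool_rot: [0.017, 0.999, -0.032, 0.001]
wrist_force: [-0.0, -0.7, 0.3]
opening: 0.006
```

```bash
python3 - <<'E'
from h import *
plan(180,off=.026,z=.31)
E
```

```text
pos [ 0.427  -0.1369  0.3494] target [ 0.476 -0.061  0.31 ] dp cm [ 4.4  -8.02  3.68] turn -3.7 q [-0.39  0.04  1.71 -0.03  1.38 -0.32] F [-0.  -0.7  0.3]
```

Request:
jog_arm(delta_rot=[[1,0,-2],[2,0,-4],[2,0,-4],[2,0,-4],[2,0,-4]], dp=[[2.2,-4,1],[4.4,-8,3],[4.4,-8,5],[4.4,-8,8],[4.4,-8,10]], grip=[0,0,0,0,0])

```text
time_s: 16.85
position: [0.4755, -0.0614, 0.2461]
tool_rot: [-0.001, 1.0, 0.004, 0.0]
wrist_force: [-0.1, 0.6, 0.4]
opening: 0.008
```

```bash
python3 - <<'E'
from h import *
plan(180,off=.02,z=.228)
arc(1)
E
```

```text
pos [ 0.4755 -0.0614  0.2461] target [ 0.476 -0.055  0.228] dp cm [ 0.06 -0.64  1.81] turn 0.4 q [-0.23  0.19  1.79  0.    1.16 -0.23] F [-0.1  0.6  0.4]
pos [ 0.4755 -0.0614  0.2461] az -163.7 r 0.0943 toolx az 0.4 tilt [ 0.001 -0.002 -1.   ] q [-0.23  0.19  1.79  0.    1.16 -0.23] F [-0.1  0.6  0.4] t 16.85
[-0.04 -0.16  0.  ] 1
[-0.08 -0.32  0.  ] 2
[-0.12 -0.48  0.  ] 3
[-0.16 -0.64  0.  ] 4
[-0.19 -0.8   0.  ] 5
```

Down, then ease into contact.

Request:
jog_arm(delta_rot=[[0,0,0],[0,0,0],[0,0,0],[0,0,0]], dp=[[0,-0.2,1.7],[0,-0.4,1.7],[0,-0.7,1.7],[0,-0.8,1.7]], grip=[0,0,0,0])

```text
time_s: 17.25
position: [0.4759, -0.0528, 0.2305]
tool_rot: [-0.001, 1.0, 0.004, 0.001]
wrist_force: [-0.2, -0.2, 0.6]
opening: 0.006
```

Request:
jog_arm(delta_rot=[[0,0,0.5],[0,0,1],[0,0,1.5]], dp=[[0,-0.1,0],[0,-0.2,0],[0,-0.3,0]], grip=[0,0,0])

```text
time_s: 17.55
position: [0.4761, -0.0499, 0.231]
tool_rot: [-0.0, 1.0, -0.01, 0.002]
wrist_force: [-0.9, -4.9, 3.7]
opening: 0.007
```

Request:
jog_arm(delta_rot=[[0,0,0.5],[0,0,1]], dp=[[0,-0.2,0],[0,-0.3,0]], grip=[0,0])

```text
time_s: 17.75
position: [0.4758, -0.0482, 0.2311]
tool_rot: [0.001, 1.0, -0.019, 0.002]
wrist_force: [-2.3, -12.7, 1.2]
opening: 0.006
```

Request:
jog_arm(delta_rot=[[0,0,0.5],[0,0,1]], dp=[[0,-0.3,0],[0,-0.4,0]], grip=[0,0])

```text
time_s: 17.95
position: [0.4756, -0.0463, 0.2311]
tool_rot: [0.003, 1.0, -0.027, 0.001]
wrist_force: [-3.8, -18.0, 0.7]
opening: 0.005
```

Request:
jog_arm(delta_rot=[[0,0,0.5],[0,0,1]], dp=[[0,-0.3,0],[0,-0.5,0]], grip=[0,0])

```text
time_s: 18.15
position: [0.4753, -0.0442, 0.2311]
tool_rot: [0.007, 0.999, -0.036, 0.0]
wrist_force: [-5.1, -24.9, 1.8]
opening: 0.003
```

```bash
python3 - <<'E'
from h import *
for n in('wrist','top'):
    i=grab_frame(n)[:,:,::-1]; crop=i if n=='wrist' else cv2.resize(i[130:400,150:450],None,fx=2.2,fy=2.2,interpolation=cv2.INTER_CUBIC)
    cv2.imwrite(f'pics/{n}8.png',crop)
s=status.get_state(); print(s['position'].round(4),s['wrist_force'].round(1))
E
```

```text
[ 0.4753 -0.0441  0.2311] [ -4.8 -21.2   0.7]
```

View pics/top8.png

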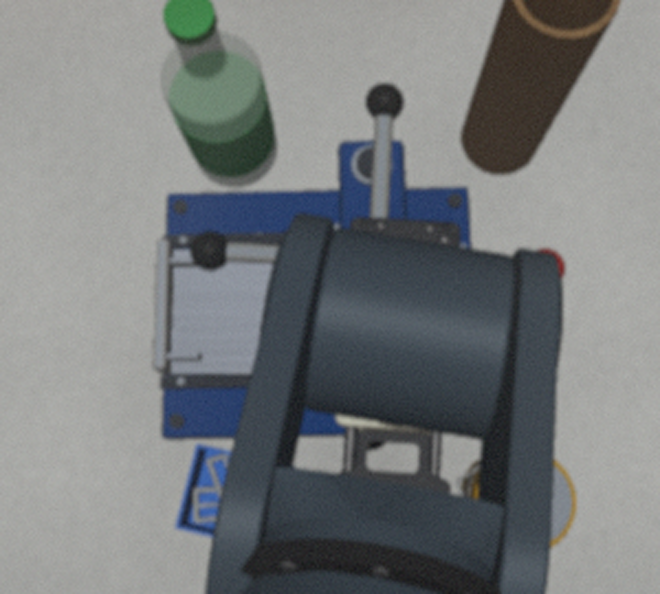

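View pics/wrist8.png

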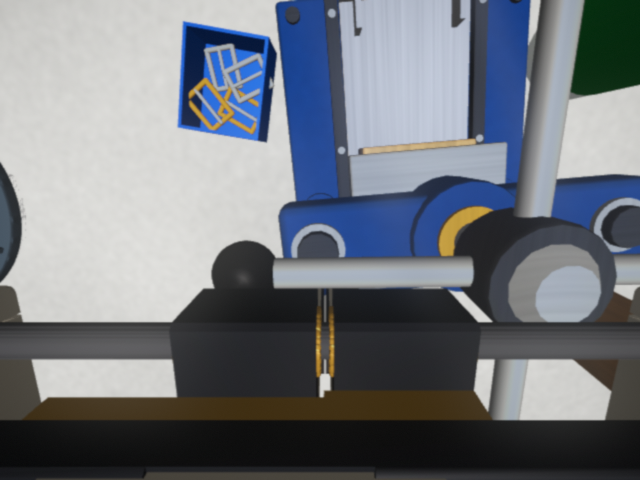

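Under ~23 N the upper ball is at (384,101), against (374,101) after the earlier release, so the clamp did spring back about 4°. Now a slow release.

Request:
jog_arm(delta_rot=[[0,0,0],[0,0,0],[0,0,0],[0,0,0],[0,0,0]], dp=[[0,-0.2,0],[0,-0.15,0],[0,-0.1,0],[0,-0.05,0],[0,0,0]], grip=[0,0,0,0,0])

```text
time_s: 18.75
position: [0.4753, -0.0456, 0.2312]
tool_rot: [0.008, 0.999, -0.036, 0.0]
wrist_force: [-0.5, -9.6, -1.2]
opening: 0.007
```

Request:
jog_arm(delta_rot=[[0,0,0],[0,0,0],[0,0,0],[0,0,0],[0,0,0]], dp=[[0,0.05,0],[0,0.1,0],[0,0.15,0],[0,0.2,0],[0,0.25,0]], grip=[0,0,0,0,0])

```text
time_s: 19.25
position: [0.4752, -0.0484, 0.2313]
tool_rot: [0.008, 0.999, -0.037, 0.001]
wrist_force: [1.9, -2.6, -1.4]
opening: 0.009
```

Request:
jog_arm(delta_rot=[[0,0,0],[0,0,0],[0,0,0],[0,0,0],[0,0,0]], dp=[[0,0.05,0],[0,0.1,0],[0,0.15,0],[0,0.2,0],[0,0.25,0]], grip=[0,0,0,0,0])

```text
time_s: 19.75
position: [0.4749, -0.0507, 0.2313]
tool_rot: [0.008, 0.999, -0.037, 0.0]
wrist_force: [-0.4, -0.3, 0.2]
opening: 0.004
```

```bash
python3 - <<'E'
from h import *
s=status.get_state(); print(s['position'].round(4),s['wrist_force'].round(1))
for n in('top',):
    i=grab_frame(n)[:,:,::-1]; crop=i if n=='wrist' else cv2.resize(i[130:400,150:450],None,fx=2.2,fy=2.2,interpolation=cv2.INTER_CUBIC)
    cv2.imwrite(f'pics/{n}9.png',crop)
# dark ball centroid near top spoke for the three frames
for f in ('top7c','top8','top9'):
    c=cv2.imread(f'pics/{f}.png')[75:130,345:415]; h=cv2.cvtColor(c,cv2.COLOR_BGR2HSV)
    m=(h[...,2]<60).astype(np.uint8); M=cv2.moments(m,True); print(f,345+M['m10']/M['m00'],75+M['m01']/M['m00'],M['m00'])
E
```

```text
[ 0.4749 -0.0507  0.2313] [-0.4 -0.3  0.2]
top7c 374.1006134969325 100.43435582822086 815.0
top8 384.2607561929596 100.47457627118644 767.0
top9 375.6816976127321 100.20159151193634 754.0
```

With the slow release the ball rests at 375.7 px, against 374.1 after the fast one, so it keeps a bit more preload, as expected when thread friction holds it. Withdrawing gently and checking that it holds.

Request:
jog_arm(delta_rot=[[0,0,0],[0,0,0],[0,0,0],[0,0,0],[0,0,0]], dp=[[0,0.3,0],[0,1,0],[0,2,-1],[0,2.5,-5],[0,2.5,-8]], grip=[0,0,0,0,0])

```text
time_s: 20.3
position: [0.473, -0.0757, 0.3141]
tool_rot: [0.008, 0.999, -0.037, 0.001]
wrist_force: [0.7, -0.6, 0.1]
opening: 0.005
```

Request:
jog_arm(delta_rot=[[0,0,0],[0,0,0],[0,0,0],[0,0,0],[0,0,0]], dp=[[-4,0,-2],[-8,2,-4],[-11,6,-5],[-12,11,-5],[-12,16,-5]], grip=[0,0,0,0,0])

```text
time_s: 20.8
position: [0.3398, -0.2254, 0.3683]
tool_rot: [0.009, 0.999, -0.037, 0.002]
wrist_force: [0.8, -0.2, 0.3]
opening: 0.007
```

Request:
jog_arm(delta_rot=[[0,0,0],[0,0,0],[0,0,0],[0,0,0],[0,0,0]], dp=[[0,5,0],[0,10,0],[0,13,0],[0,13,0],[0,13,0]], grip=[0,0,0,0,0])

```text
time_s: 21.3
position: [0.3295, -0.3554, 0.3708]
tool_rot: [0.009, 0.999, -0.038, 0.002]
wrist_force: [-0.4, 1.4, -0.3]
opening: 0.003
```

```bash
python3 - <<'E'
from h import *
for k in range(2):
  i=grab_frame('top')[:,:,::-1]; cv2.imwrite(f'pics/top10.png',i); cv2.imwrite('pics/top10c.png',cv2.resize(i[130:400,150:450],None,fx=2.2,fy=2.2,interpolation=cv2.INTER_CUBIC))
cv2.imwrite('pics/scene10.png',grab_frame('scene')[:,:,::-1])
for f in ('top7c','top8','top9','top10c'):
    c=cv2.imread(f'pics/{f}.png')[75:130,345:415]; h=cv2.cvtColor(c,cv2.COLOR_BGR2HSV)
    m=(h[...,2]<60).astype(np.uint8); M=cv2.moments(m,True); print(f,345+M['m10']/M['m00'],75+M['m01']/M['m00'],M['m00'])
s=status.get_state(); print(s['position'].round(3),s['wrist_force'].round(1),s['time_s'])
E
```

```text
top7c 374.1006134969325 100.43435582822086 815.0
top8 384.2607561929596 100.47457627118644 767.0
top9 375.6816976127321 100.20159151193634 754.0
top10c 375.53406326034064 100.33211678832117 822.0
[ 0.33  -0.354  0.371] [-0.1 -0.1  0.8] 21.45
```

View pics/scene10.png

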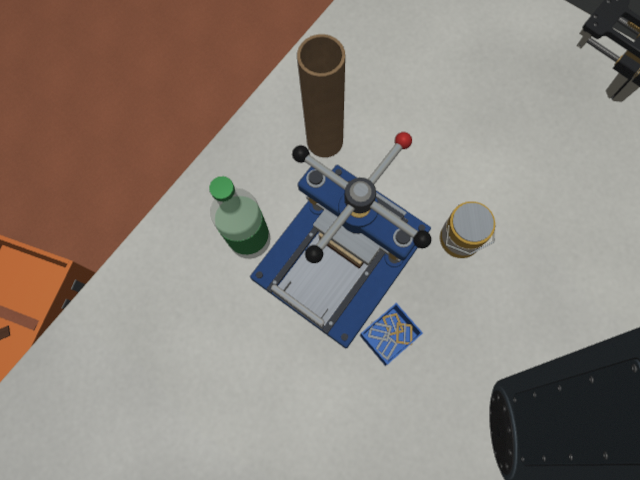

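View pics/top10c.png

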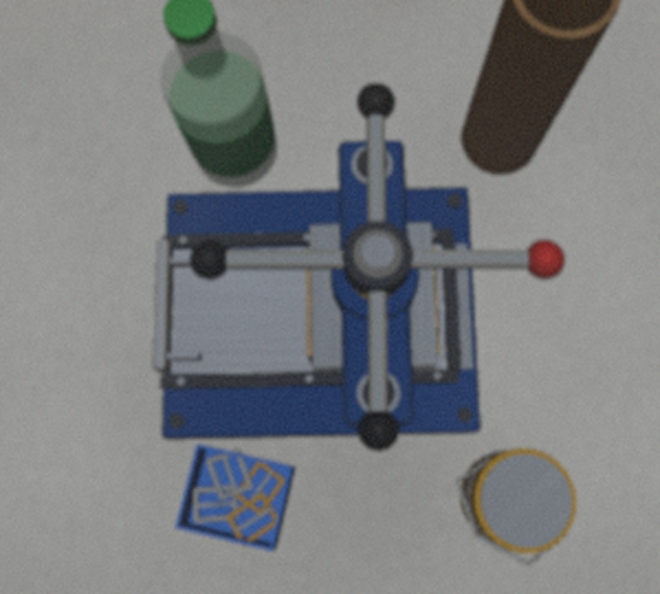

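```bash
python3 - <<'E'
from h import *
print(job.finish_job())
E
```

```text
the job is handed in; nothing more can be done
None
```

The pallet is fully home against the back stop, and the platen is screwed down on the mould and holding. I handed the job in at about 21.5 s.

**Pallet:** I pushed it about 54 mm along the rails. It stalled at about 20 N, with the push plate face at y ≈ 0.163 to 0.164, against the 0.163 needed. The clear view shows its rear edge on the stop.

**Star:** I wound it about 4 rad clockwise over three spokes. The platen came up hard at about 30 N on a 93 mm radius, roughly 2.7 N m.

**Checks that disagreed:** under load the star stood about 4 to 6° further round (about 6.38 rad) than after I let go quickly (about 6.28 rad), so it springs back. I tightened it once more to about 23 N and released it slowly. It then settled about 0.6° tighter, at roughly 6.29 to 6.30 rad, and had not moved 1.5 s later with the arm clear. I could not measure the clamping force left after release; the position suggests it is limited by thread friction.

**Bystanders:** the tube, bottle, tin and bin show no movement in the before and after pictures. The highest wrist force I saw was about 35 N.

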